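# Locate a notched disc on its pin

## Task

Set the big notched disc against its locating pin: first turn it on its spindle by pushing the studs at its edge, lightly (never as much as 20 N, or the spindle bends), until the notch squarely faces the pin, and let it rest so for a moment while still clear of the pin. Then slide its saddle along until the pin runs into the notch, and press it fully home gently but firmly (some 6 to 9 N on the pin for half a second, never as much as 15 N). Leave it there, in line, and leave everything else where it lies.

Things in the scene. Friction and masses are not known exactly. Their poses are not given: they have to be found in the camera images.
- disc: Blue painted iron disc, 96 mm across, 21 mm thick, about 0.5 kg, lying flat and loose on the saddle, turned by 1 to 4 N at a stud; friction keeps it where it is left. Origin: centre of its underside, 16 mm above the bench, z up. A 12 mm hole sits over the saddle's 10 mm spindle (1 mm play all round). The notch, 12 mm wide, runs along its own +x from a flat bottom at x = 20 mm to the rim.
- notch_mouth (a point): middle of the notch's mouth on the disc's rim, at disc x = +48 mm, half way up; over the outer 12 mm the notch flares from 12 to 26 mm wide. Home: the pin touches the notch bottom, pin axis at disc x = +24 mm
- stud_left (a point): top of one of the disc's two upright round steel studs, at disc y = +37 mm (x = 0); the studs are 14 mm thick and stand 20 mm above the disc's top face, so from 37 to 57 mm above the bench
- stud_right (a point): top of the other, equal stud of the disc, at disc y = -37 mm (x = 0)
- base: Plywood slide base fixed to the bench, 320 x 130 mm, 8 mm thick. Origin: centre of its underside on the bench; +x along the slide towards the pin, z up. Two low aluminium rails (tops 14 mm above the bench, 80 mm apart inside) guide the saddle along x.
- push_plate (a point): middle of the top edge of the rear face of the saddle's upright push plate (60 mm wide, 8 mm thick, top 40 mm above the bench), 77 mm behind the spindle axis; its rear face looks along base -x. The saddle, an aluminium plate whose top is 16 mm above the bench, slides only along base x with about 7 N of friction and stays where it is left.
- pin: Rigid steel locating pin, 8 mm thick, upright, fixed in the base on its centre line at base x = +100 mm, top 55 mm above the bench. Origin at its foot, 8 mm above the bench
- pin_axis (a point): point on the axis of the locating pin, 28 mm above the bench
- small_weight_a: small blue slotted weight (54 mm across, 16 mm thick) lying beside the slide base
- small_weight_b: another small blue slotted weight (54 mm across, 16 mm thick) on the other side of the slide base
- rod_clamp: aluminium rod clamp, 50 x 34 x 34 mm block with a thumb screw
- pulley: white pulley wheel lying flat, 72 mm across, 18 mm high
- screwdriver: screwdriver lying on the bench
- tape_roll: roll of paper tape lying flat, 90 mm across, 24 mm high
- wood_block: wooden block 90 x 45 x 40 mm

How it is judged:
On the way, in this order (a step that is already met when the one before it is completed fails the run):
1. the disc lies still, not yet at the pin, with its notch facing the pin within about 7 degrees (x of pin_axis in the frame of disc above 0.052 m and y of pin_axis in the frame of disc between -0.012 and 0.012 m and angle between the x axis of disc and the x axis of base, either way round below 0.13 rad and angular speed of disc below 0.15 rad/s and linear speed of disc below 0.01 m/s), for 0.2 s.
2. the disc is home, pressed against the pin with more than 5 N (x of pin_axis in the frame of disc between 0.021 and 0.0265 m and y of pin_axis in the frame of disc between -0.004 and 0.004 m and angle between the x axis of disc and the x axis of base, either way round below 0.2 rad and angle between disc's own z axis and vertical below 0.06 rad and contact force between disc and pin above 5 N), for 0.3 s.
At the end, for the whole second after the job is handed in: The disc lies flat and at rest with the pin at the bottom of its notch (pin axis 21 to 26.5 mm from the disc's centre along the notch, where 24 is home, and within 4 mm across) and the notch in line with the slide within 0.2 rad (x of pin_axis in the frame of disc between 0.021 and 0.0265 m and y of pin_axis in the frame of disc between -0.004 and 0.004 m and angle between the x axis of disc and the x axis of base, either way round below 0.2 rad and angle between disc's own z axis and vertical below 0.06 rad and angular speed of disc below 0.15 rad/s and linear speed of disc below 0.01 m/s); the robot touches nothing.
It fails at once if more than 15 N on the locating pin (contact force between pin and anything else above 15 N).
It fails at once if the fingers push on the disc or its studs with more than 20 N (contact force between the fingers and disc above 20 N).
It fails at once if the disc lifted or tipped off the saddle (height (world z) of disc above 0.024 m or angle between disc's own z axis and vertical above 0.2 rad).
It fails at once if another thing on the bench pushed more than 25 mm away (distance of any of small_weight_a, small_weight_b, rod_clamp, pulley, screwdriver, tape_roll, wood_block from where it was at the start of the episode above 0.025 m).
It also fails if it takes over 64 s, if anything falls off the work surface, if the arm or the gripper's body presses on something with over 40 N, if the wrist force passes 120 N, or if a joint passes its speed limit or range.

## Robot

A 6-joint arm with a two-finger parallel gripper is mounted at the origin on the work surface. World frame = base frame: x ahead of the robot, y to its left, z up, the work surface at z = 0. Lengths are in m, angles in rad, forces in N, time in s.
With the tool pointing down it reaches from about 0.25 to 0.775 m from the base axis. Payload 4 kg.
Tool frame: the origin (TCP) lies at the very end of the fingers, on their centre line; the grasp point (between the pads) lies 19 mm behind it (robot.pinch_z is the distance from the TCP to the grasp point, in m); z points along the fingers, y is the line along which they close (so a half turn about z gives the same grasp; the last joint's range is limited). The gripper opens to 94 mm and grips with 3 to 60 N. Pads are 16 mm wide; open, the fingers measure 119 mm over their backs; the gripper's body (75 mm by 177 mm) begins 78 mm behind the grasp point.
Start: joints at [1.131, 0.087, 1.371, -0, 1.684, -0.103], TCP at [0.182, 0.519, 0.206] pointing down, gripper open.
Joint ranges: [-3.1, 3.1], [-0.76, 2.03], [0.27, 2.55], [-1.08, 4.22], [0.17, 2.65], [-2.57, 2.57]. Speed limits (rad/s): [2.79, 2.79, 3.14, 3.14, 3.14, 3.14].

## Interface

Orientations are given as [roll, pitch, yaw] about the fixed x, y, z axes, in that order (R = Rz(yaw) Ry(pitch) Rx(roll)).
In Python, from bench import robot gives the robot as it stands.
- The arm moves only by the tool arm_command, never from a script. Its argument "targets" is one flat list of numbers, 7 for each row, row after row: the turn, a rotation vector about the tool's x, y, z in degrees, then the shift along the tool's x, y, z in mm, then the closure, from -1 (fully open) to 1 (shut). In form: [ax, ay, az, x, y, z, hand, ax, ay, az, x, y, z, hand, ...]. A call has 1 to 20 rows; each row is the pose to reach, as a shift and turn from the pose commanded when the call began, along the tool's axes at that moment; what a row does not reach only later rows make up. A row lasts 1/10 s, in which the tool goes at most 50 mm and 8.59 degrees, less where a joint would pass 70% of its speed; a pose out of reach is approached as far as the arm can. A call with a gripper value outside its range is refused whole. The fingers move at their own pace and stop on an object; the grip force is fixed at half the most. Time passes only in rows, so rows that repeat a pose let the fingers close. It gives the time, the measured TCP pose, the force, the opening and the grip force at its end, in the units of the state.
- robot.get_obs(): the state, without advancing time (a new reading comes with each control period).
- robot.snapshot(name): name is "scene" or "top" or "wrist"; returns a dict with "color" (384x512x3 uint8, red, green, blue), "range_z" (384x512 float32, m along the optical axis (not along the pixel's ray), 0 where there is no reading), "fx", "fy", "cx", "cy" (pixels), "T" (4x4, takes a point from camera to world coordinates); the wrist camera has in their place "T_tool_cam" (4x4, takes a point from camera to tool coordinates, whose origin is the TCP and whose axes are the flange's). Camera axes: x right, y down, z forward; pixel columns grow to the right and rows downward; lengths in m; the calibration is good to about 2 mm. A picture is of the moment at which its call begins: read the wrist's pose just before it.
- robot.close_job(): hands the job in; it is judged then, once.
The state is a dict: "time": time; "joint_positions": joint angles; "qvel": joint speeds; "joint_torque": joint torques, N m; "tool_pos": TCP position; "ee_rot": TCP orientation; "wrist_force": force on the tool from outside, world axes, zero at the start; "wrist_torque": the same for the moment, N m; "width": finger opening in m; "finger_force": force on a finger pad.
Only numpy, scipy, OpenCV 4.12 (cv2) and the standard library are available. Lean on these libraries where they do the work, as an engineer would, in place of code of your own. Each camera call takes 0.05 s, during which the arm holds its last target. There are 200 camera calls.

## Working session

There is one attempt and no reset: what is moved stays moved. The work goes in short steps, Python scripts to look and compute and a tool call to move; the robot and the scene stay as the last step left them, time stands still between calls to the robot, and variables do not carry over. Pictures are saved under pics/ and viewed, at most 10 in all, crops included, and the job is handed in when it is done.

Besides the shell and the picture viewer there is one more tool, called after "Emit:" as name(argument=value, ...) on one line, values as JSON. arm_command: Moves the arm, as the interface text tells. Its arguments: {"type":"object","properties":{"targets":{"type":"array"}},"required":["targets"]}

```bash
mkdir -p pics; ls
cat > h.py <<'E'
import numpy as np, cv2
from bench import robot
def snap(n):
    o=robot.get_obs(); s=robot.snapshot(n)
    if 'T' not in s:
        from scipy.spatial.transform import Rotation as R
        T=np.eye(4); T[:3,:3]=R.from_euler('xyz',o['ee_rot']).as_matrix(); T[:3,3]=o['tool_pos']
        s['T']=T@s['T_tool_cam']
    return s
def plane(s,uv,z):
    uv=np.atleast_2d(uv).astype(float)
    d=np.c_[(uv[:,0]-s['cx'])/s['fx'],(uv[:,1]-s['cy'])/s['fy'],np.ones(len(uv))]@s['T'][:3,:3].T
    o=s['T'][:3,3]; return o+d*((z-o[2])/d[:,2])[:,None]
def save(s,f): cv2.imwrite('pics/'+f,s['color'][:,:,::-1])
E
python3 - <<'E'
from h import *
for n in ('top','scene'):
    s=snap(n); save(s,n+'0.png'); np.savez(n+'0.npz',**s)
    print(n,s['T'].round(3).tolist(),s['fx'])
print(robot.get_obs())
E
```

```text
pics
top [[-0.014, -0.995, 0.102, 0.401], [-1.0, 0.014, 0.002, -0.034], [-0.004, -0.102, -0.995, 1.202], [0.0, 0.0, 0.0, 1.0]] 420.3004683333813
scene [[-0.45, 0.732, -0.511, 1.323], [0.893, 0.371, -0.255, 0.357], [0.003, -0.572, -0.821, 1.306], [0.0, 0.0, 0.0, 1.0]] 434.7394523524039
{'time': 0.1, 'joint_positions': array([ 1.13088876e+00,  8.78769902e-02,  1.37206048e+00, -9.75323211e-06,
        1.68359509e+00, -1.03097016e-01]), 'qvel': array([-0.00053899, -0.0007402 , -0.00303045, -0.00020462,  0.00099225,
       -0.0006743 ]), 'joint_torque': array([ 2.46614014e-03, -3.41256022e+01, -3.03300834e+01,  7.20470957e-02,
        3.04638769e-02, -8.75390333e-05]), 'tool_pos': array([0.18156402, 0.51865931, 0.20444509]), 'ee_rot': array([-3.13966205e+00, -1.90002959e-04,  2.80478083e+00]), 'wrist_force': array([-0.94843731,  0.59685742, -0.09673716]), 'wrist_torque': array([-0.0069164 , -0.01228418, -0.01588901]), 'finger_force': 0.0, 'width': 0.09393762178261288}
```

View pics/top0.png

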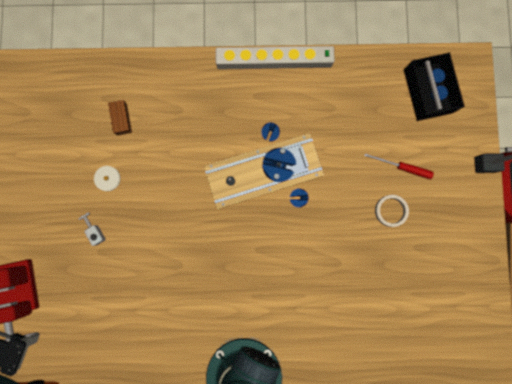

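View pics/scene0.png

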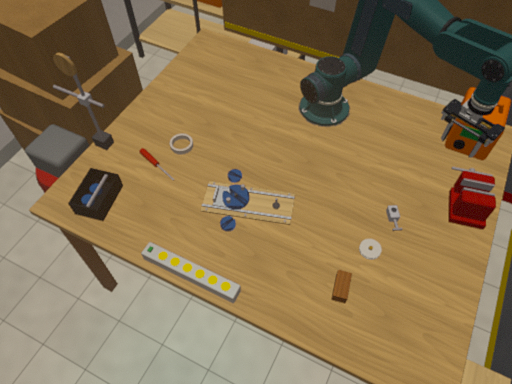

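The top view shows the disc at about (279,165), the pin at (230,181), the push plate near (303,157), and small weights at (270,131) and (299,198). I'll zoom in and measure these.

Run:
```python
from h import *
s=dict(np.load('top0.npz')); c=s['color'][120:220,190:340]
cv2.imwrite('pics/topc.png',cv2.resize(c[:,:,::-1],None,fx=5,fy=5,interpolation=cv2.INTER_CUBIC))
for n,uv,z in (('disc',(279,165),.037),('pin',(230,181),.055),('plate',(304,157),.04)): print(n,plane(s,uv,z).round(3))
# base outline: pale ply + rails corners
for uv in ((205,170),(310,136),(324,174),(218,208)): print(uv,plane(s,uv,.01).round(3))
```

```text
disc [[ 0.58  -0.108  0.037]]
pin [[0.535 0.029 0.055]]
plate [[ 0.601 -0.178  0.04 ]]
(205, 170) [[0.573 0.103 0.01 ]]
(310, 136) [[ 0.668 -0.2    0.01 ]]
(324, 174) [[ 0.557 -0.237  0.01 ]]
(218, 208) [[0.464 0.066 0.01 ]]
```

View pics/topc.png

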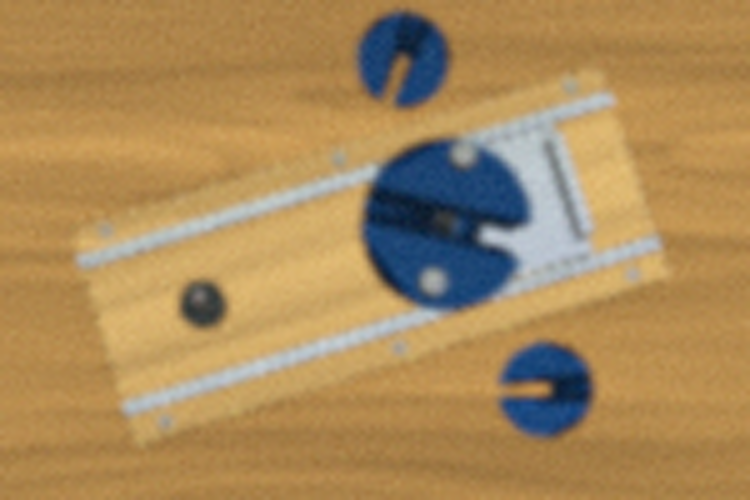

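The light slot, which is the real notch, points image right and slightly down. The pin is to the left and down, so the disc needs about 148° clockwise seen from above. I'll turn both studs with the two fingers as a couple, and first go above the disc.

Emit:
arm_command(targets=[0,0,40,-583,-461,-50,-0.3,0,0,40,-583,-461,-50,-0.3,0,0,40,-583,-461,-50,-0.3,0,0,40,-583,-461,-50,-0.3,0,0,40,-583,-461,-50,-0.3,0,0,40,-583,-461,-50,-0.3,0,0,40,-583,-461,-50,-0.3,0,0,40,-583,-461,-50,-0.3,0,0,40,-583,-461,-50,-0.3,0,0,40,-583,-461,-50,-0.3,0,0,40,-583,-461,-50,-0.3,0,0,40,-583,-461,-50,-0.3,0,0,40,-583,-461,-50,-0.3,0,0,40,-583,-461,-50,-0.3,0,0,40,-583,-461,-50,-0.3,0,0,40,-583,-461,-50,-0.3,0,0,40,-583,-461,-50,-0.3,0,0,40,-583,-461,-50,-0.3,0,0,40,-583,-461,-50,-0.3,0,0,40,-583,-461,-50,-0.3])

```text
time: 2.1
tool_pos: [0.5793, -0.1073, 0.2561]
ee_rot: [3.141, 0.001, 2.109]
wrist_force: [-0.2, 0.5, -0.2]
width: 0.061
finger_force: 0.0
```

Run:
```python
from h import *
s=snap('wrist'); save(s,'w1.png'); np.savez('w1.npz',**s)
o=robot.get_obs(); print(o['time'],o['tool_pos'],o['ee_rot'],o['width'],o['joint_positions'],o['wrist_force']); print(s['T_tool_cam'].round(3).tolist(),s['fx'])
```

```text
2.15 [ 0.57933752 -0.10750417  0.2561001 ] [3.14087568e+00 5.77427751e-04 2.10827873e+00] 0.060908778633360444 [-2.79759709e-01  1.71144571e-01  1.17789327e+00  1.30943771e-04
  1.79164314e+00 -8.17213578e-01] [-0.46105301 -0.2512992  -0.35410937]
[[0.0, -0.967, -0.253, 0.073], [1.0, 0.0, -0.001, -0.001], [0.001, -0.253, 0.967, -0.179], [0.0, 0.0, 0.0, 1.0]] 334.26712380931656
```

View pics/w1.png

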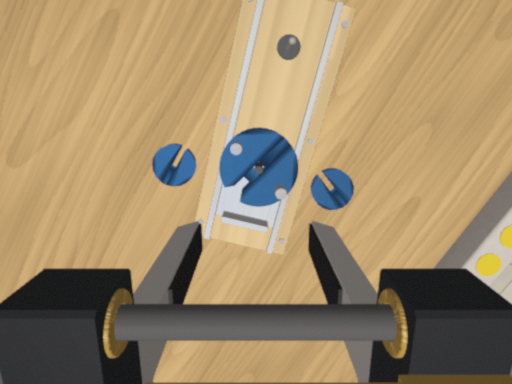

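The wrist view shows the disc at about (259,167), studs at (236,149) and (281,194), the pin head near (289,43), and the notch opening at the lower left (235,190).

Run:
```python
from h import *
s=dict(np.load('w1.npz')); c=s['color']
hsv=cv2.cvtColor(c,cv2.COLOR_RGB2HSV)
m=cv2.inRange(hsv,(100,120,40),(125,255,255))
ct,_=cv2.findContours(m,cv2.RETR_EXTERNAL,cv2.CHAIN_APPROX_NONE)
k=max((x for x in ct if cv2.pointPolygonTest(x,(265,150),True)>-30),key=cv2.contourArea)
p=cv2.convexHull(k)[:,0]
pts=plane(s,p,.037)[:,:2].astype(np.float32)
print('disc',cv2.minEnclosingCircle(pts), cv2.fitEllipse(pts))
def blob(u,v,lo,hi,r=11):
    g=hsv[v-r:v+r+1,u-r:u+r+1]; mm=cv2.inRange(g,lo,hi); M=cv2.moments(mm,True); return (u-r+M['m10']/M['m00'],v-r+M['m01']/M['m00']),M['m00']
S=[]
for u,v in ((236,149),(281,194)):
    b,a=blob(u,v,(0,0,120),(180,70,255),9); q=plane(s,b,.057)[0]; S.append(q); print('stud',b,a,q.round(4))
b,a=blob(289,46,(0,0,0),(180,90,110),16); print('pin',b,a,plane(s,b,.055)[0].round(4))
d=S[0]-S[1]; print('mid',(S[0]+S[1])/2,np.linalg.norm(d),'line ang',np.degrees(np.arctan2(d[1],d[0])))
# rails direction via corner pts
L=plane(s,[(248,40),(219,170),(327,40),(275,250),(310,124)],.014); 
print(np.degrees(np.arctan2(*(L[0]-L[1])[[1,0]])),np.degrees(np.arctan2(*(L[2]-L[3])[[1,0]])))
print('plate',plane(s,[(223,217),(267,228)],.04).round(4))
```

```text
disc ((0.5826393365859985, -0.10715979337692261), 0.04707992821931839) ((0.582671582698822, -0.10712282359600067), (0.09262053668498993, 0.09364598989486694), 31.848939895629883)
stud (235.1897810218978, 147.86861313868613) 137.0 [ 0.5463 -0.0974  0.057 ]
stud (281.57978723404256, 195.62765957446808) 188.0 [ 0.621 -0.118  0.057]
pin (287.7587209302326, 47.75) 344.0 [0.5413 0.0223 0.055 ]
mid [ 0.58366545 -0.10772645  0.057     ] 0.07747494368950791 line ang 164.5595126177066
106.95664506713067 108.77119920586092
plate [[ 0.5765 -0.1822  0.04  ]
 [ 0.6312 -0.1665  0.04  ]]
```

Emit:
arm_command(targets=[0,0,0,-2,3,40,-0.3,0,0,0,-2,3,80,-0.3,0,0,0,-2,3,120,-0.3,0,0,0,-2,3,160,-0.3,0,0,0,-2,3,190,-0.3,0,0,0,-2,3,205,-0.3,0,0,0,-2,3,211,-0.3,0,0,0,-2,3,211,-0.3])

```text
time: 2.95
tool_pos: [0.5836, -0.1087, 0.045]
ee_rot: [3.141, 0.0, 2.107]
wrist_force: [0.4, -0.8, 0.9]
width: 0.0613
finger_force: 0.0
```

Emit:
arm_command(targets=[0,0,4,0,0,0,-0.3,0,0,8,0,0,0,-0.3,0,0,11,0,0,0,-0.3,0,0,14,0,0,0,-0.3,0,0,16,0,0,0,-0.3,0,0,18,0,0,0,-0.3,0,0,20,0,0,0,-0.3,0,0,22,0,0,0,-0.3,0,0,24,0,0,0,-0.3,0,0,26,0,0,0,-0.3,0,0,28,0,0,0,-0.3,0,0,30,0,0,0,-0.3])

```text
time: 4.15
tool_pos: [0.5853, -0.1087, 0.0476]
ee_rot: [3.136, 0.0, 1.582]
wrist_force: [-0.1, 1.6, 0.3]
width: 0.0607
finger_force: 0.6
```

Emit:
arm_command(targets=[0,0,2,0,0,0,-0.3,0,0,4,0,0,0,-0.3,0,0,7,0,0,0,-0.3,0,0,10,0,0,0,-0.3,0,0,13,0,0,0,-0.3,0,0,16,0,0,0,-0.3,0,0,19,0,0,0,-0.3,0,0,22,0,0,0,-0.3,0,0,25,0,0,0,-0.3,0,0,28,0,0,0,-0.3,0,0,31,0,0,0,-0.3,0,0,34,0,0,0,-0.3,0,0,36,0,0,0,-0.3,0,0,38,0,0,0,-0.3])

```text
time: 5.55
tool_pos: [0.5854, -0.1086, 0.0477]
ee_rot: [3.137, -0.003, 0.919]
wrist_force: [0.3, 2.3, 0.4]
width: 0.0611
finger_force: 0.7
```

Run:
```python
from h import *
s=snap('wrist'); save(s,'w2.png'); np.savez('w2.npz',**s)
o=robot.get_obs(); print(o['tool_pos'],o['ee_rot'],o['wrist_force'],o['wrist_torque'],o['finger_force'])
```

```text
[ 0.58545465 -0.10861968  0.04765125] [ 3.13686295 -0.00330317  0.91796316] [ 0.84904599  1.46137879 -0.38248768] [0.1833005  0.05581687 0.0452489 ] 0.5989253707230091
```

View pics/w2.png

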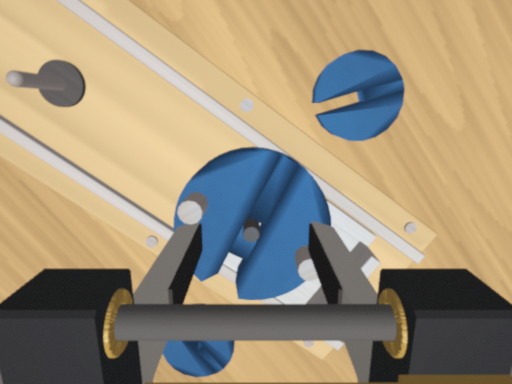

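The fingers (at (185,260) and (325,250)) are pushing both studs (at (190,211) and (308,265)). The disc is turning as planned. I'll compute the remaining angle.

```bash
cat > st.py <<'E'
from h import *
import sys
def studs(s,a,b):
    q=plane(s,[a,b],.057); d=q[0]-q[1]
    return q.mean(0)[:2].round(4),np.linalg.norm(d).round(4),np.degrees(np.arctan2(d[1],d[0])).round(1)
E
python3 - <<'E'
from st import *
s=dict(np.load('w2.npz')); print(studs(s,(190,212),(308,266)))
print('pin top',plane(s,(14,78),.055).round(4))
E
```

```text
(array([ 0.5841, -0.1062]), np.float64(0.0716), np.float64(116.4))
pin top [[0.5436 0.0301 0.055 ]]
```

Emit:
arm_command(targets=[0,0,2,0,0,0,-0.3,0,0,4,0,0,0,-0.3,0,0,7,0,0,0,-0.3,0,0,10,0,0,0,-0.3,0,0,13,0,0,0,-0.3,0,0,16,0,0,0,-0.3,0,0,19,0,0,0,-0.3,0,0,22,0,0,0,-0.3,0,0,25,0,0,0,-0.3,0,0,28,0,0,0,-0.3,0,0,31,0,0,0,-0.3,0,0,34,0,0,0,-0.3,0,0,37,0,0,0,-0.3,0,0,40,0,0,0,-0.3,0,0,43,0,0,0,-0.3,0,0,46,0,0,0,-0.3,0,0,49,0,0,0,-0.3,0,0,51,0,0,0,-0.3,0,0,53,0,0,0,-0.3,0,0,54,0,0,0,-0.3])

```text
time: 7.6
tool_pos: [0.5845, -0.1096, 0.0469]
ee_rot: [3.14, -0.004, -0.023]
wrist_force: [-0.9, -0.5, 1.2]
width: 0.0612
finger_force: 1.0
```

Emit:
arm_command(targets=[0,0,2,0,0,0,-0.3,0,0,4,0,0,0,-0.3,0,0,7,0,0,0,-0.3,0,0,10,0,0,0,-0.3,0,0,13,0,0,0,-0.3,0,0,16,0,0,0,-0.3,0,0,19,0,0,0,-0.3,0,0,22,0,0,0,-0.3,0,0,25,0,0,0,-0.3,0,0,28,0,0,0,-0.3,0,0,31,0,0,0,-0.3,0,0,34,0,0,0,-0.3,0,0,36,0,0,0,-0.3,0,0,38,0,0,0,-0.3,0,0,39,0,0,0,-0.3,0,0,40,0,0,0,-0.3,0,0,40,0,0,0,-0.3])

```text
time: 9.3
tool_pos: [0.5838, -0.1088, 0.0452]
ee_rot: [-3.141, -0.001, -0.721]
wrist_force: [-0.4, 0.5, 0.9]
width: 0.0609
finger_force: 0.4
```

Run:
```python
from h import *
s=snap('wrist'); save(s,'w3.png'); np.savez('w3.npz',**s)
o=robot.get_obs(); print(o['tool_pos'],o['ee_rot'],o['wrist_force'],o['wrist_torque'],o['joint_positions'])
```

```text
[ 0.58382468 -0.10877827  0.04492588] [-3.14061285e+00 -1.05230240e-03 -7.20432914e-01] [-0.09949318 -0.50749173  0.52118208] [0.09017758 0.19434709 0.01541521] [-2.79919016e-01  2.65219996e-01  1.48935395e+00  4.45167984e-04
  1.38564909e+00  2.01122806e+00]
```

View pics/w3.png

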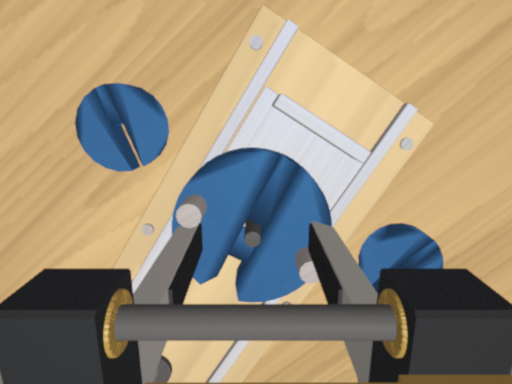

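The studs are at (189,215) and (308,266), the plate's top edge runs from (283,95) to (369,155), and the rails run parallel to the lower left.

Run:
```python
from st import *
s=dict(np.load('w3.npz')); print(studs(s,(189,215),(308,266)))
A=lambda p,q,z:(lambda d:np.degrees(np.arctan2(d[1],d[0])))(plane(s,q,z)[0]-plane(s,p,z)[0])
print('plate',A((283,95),(369,155),.04),plane(s,[(283,95),(369,155)],.04).round(4))
print('rails',A((291,24),(203,162),.014),A((411,107),(332,222),.014),A((411,107),(212,382),.014))
```

```text
(array([ 0.5868, -0.109 ]), np.float64(0.0704), np.float64(23.9))
plate -164.7513916012356 [[ 0.6322 -0.1724  0.04  ]
 [ 0.5764 -0.1876  0.04  ]]
rails 104.86406959870727 108.1562933299524 106.57513056738664
```

Emit:
arm_command(targets=[0,0,2,0,0,0,-0.3,0,0,4,0,0,0,-0.3,0,0,5,0,0,0,-0.3,0,0,6,0,0,0,-0.3,0,0,6,0,0,0,-0.3,0,0,4,0,0,0,-0.3,0,0,0,0,0,0,-0.3,0,0,-4,0,0,0,-0.3,0,0,-4,0,0,-40,-0.3,0,0,-4,0,0,-90,-0.3,0,0,-4,0,0,-140,-0.3,0,0,-4,0,0,-190,-0.3,0,0,-4,0,0,-210,-0.3,0,0,-4,0,0,-210,-0.3,0,0,-4,0,0,-210,-0.3])

```text
time: 10.85
tool_pos: [0.5831, -0.1088, 0.2533]
ee_rot: [3.141, 0.001, -0.651]
wrist_force: [-0.0, 0.8, -1.0]
width: 0.0613
finger_force: 0.0
```

Run:
```python
from h import *
s=snap('wrist'); np.savez('w4.npz',**s); cv2.imwrite('pics/w4.png',cv2.resize(s['color'][60:300,130:400,::-1],None,fx=2.5,fy=2.5,interpolation=cv2.INTER_CUBIC))
o=robot.get_obs(); print(o['time'],o['tool_pos'],o['ee_rot'],o['wrist_force'])
```

```text
10.9 [ 0.58255174 -0.10863799  0.25179905] [ 3.14022447  0.00371064 -0.65087871] [-0.4764544  -0.16507124 -0.92383   ]
```

View pics/w4.png

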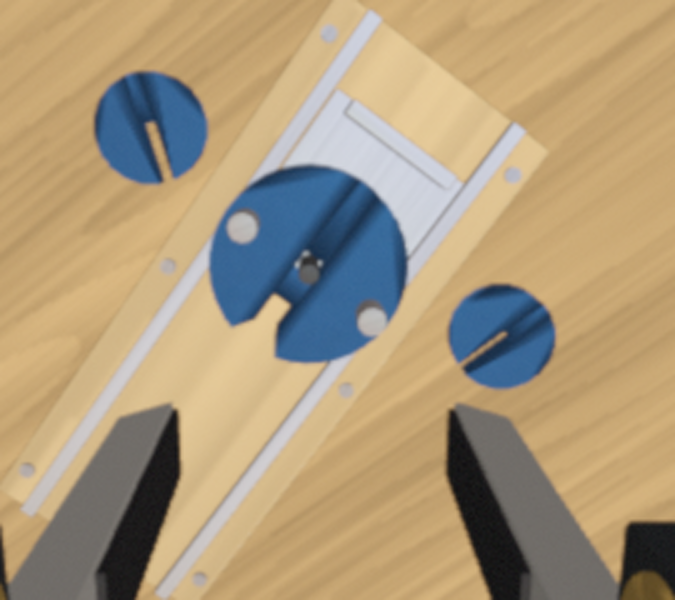

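In this crop the studs are at (243,227) and (371,320). The rails run from (375,17) to (28,508) and from (518,128) to (163,595), and the notch points down-left along them.

Run:
```python
from st import *
s=dict(np.load('w4.npz')); f=lambda u,v:(u/2.5+130,v/2.5+60)
c,n,a=studs(s,f(243,227),f(371,320)); print(c,n,a)
P=lambda p,z:plane(s,f(*p),z)[0]
A=lambda p,q,z:(lambda d:np.degrees(np.arctan2(d[1],d[0])))(P(q,z)-P(p,z))
print('rails',A((375,17),(28,508),.014),A((518,128),(163,595),.014))
r1,r2,r3,r4=P((375,17),.014),P((28,508),.014),P((518,128),.014),P((163,595),.014)
th=np.radians((A((375,17),(28,508),.014)+A((518,128),(163,595),.014))/2);n=np.array([-np.sin(th),np.cos(th),0])
print('offsets along normal: rails',[(x@n).round(4) for x in (r1,r2,r3,r4)],'disc',(np.r_[c,0]@n).round(4))
# plate top front/rear edges
print('plate',A((345,98),(455,190),.04),P((352,104),.04).round(4),P((459,186),.04).round(4))
```

```text
[ 0.5843 -0.1087] 0.0726 16.2
rails 106.52555871191745 106.99631481320324
offsets along normal: rails [np.float64(-0.5699), np.float64(-0.5712), np.float64(-0.4829), np.float64(-0.4816)] disc -0.5281
plate -165.930133010307 [ 0.6319 -0.1701  0.04  ] [ 0.5722 -0.1877  0.04  ]
```

The notch is aligned within about 1° and the disc is clear of the pin. Next I'll go behind the push plate with the fingers closed and tool x along the slide.

Emit:
arm_command(targets=[0,0,-8,22,15,0,1,0,0,-16,44,31,0,1,0,0,-24,66,46,0,1,0,0,-32,87,62,0,1,0,0,-40,87,62,0,1,0,0,-48,87,62,0,1,0,0,-56,87,62,0,1,0,0,-64,87,62,0,1,0,0,-72,87,62,0,1,0,0,-80,87,62,0,1,0,0,-88,87,62,0,1,0,0,-96,87,62,0,1,0,0,-104,87,62,0,1,0,0,-112,87,62,0,1,0,0,-120,87,62,0,1,0,0,-128,87,62,0,1,0,0,-136,87,62,0,1,0,0,-144,87,62,0,1,0,0,-144,87,62,0,1,0,0,-144,87,62,0,1])

```text
time: 12.9
tool_pos: [0.6143, -0.2106, 0.2518]
ee_rot: [-3.138, -0.003, 1.859]
wrist_force: [0.2, -1.4, 0.1]
width: 0.0004
finger_force: 0.0
```

Emit:
arm_command(targets=[0,0,0,0,0,45,1,0,0,0,0,0,90,1,0,0,0,0,0,135,1,0,0,0,0,0,175,1,0,0,0,0,0,205,1,0,0,0,0,0,220,1,0,0,0,0,0,226,1,0,0,0,0,0,226,1,0,0,0,0,0,226,1])

```text
time: 13.8
tool_pos: [0.6163, -0.2115, 0.0307]
ee_rot: [3.139, 0.002, 1.862]
wrist_force: [0.9, -0.0, -0.0]
width: 0.0003
finger_force: 0.0
```

Emit:
arm_command(targets=[0,0,0,4,0,0,1,0,0,0,8,0,0,1,0,0,0,11,0,0,1,0,0,0,14,0,0,1,0,0,0,17,0,0,1,0,0,0,20,0,0,1,0,0,0,23,0,0,1,0,0,0,26,0,0,1,0,0,0,29,0,0,1,0,0,0,32,0,0,1,0,0,0,35,0,0,1,0,0,0,38,0,0,1,0,0,0,41,0,0,1,0,0,0,44,0,0,1])

```text
time: 15.2
tool_pos: [0.6032, -0.1718, 0.0285]
ee_rot: [3.141, 0.006, 1.861]
wrist_force: [2.7, -7.2, -2.1]
width: 0.0007
finger_force: 3.6
```

Emit:
arm_command(targets=[0,0,0,3,0,0,1,0,0,0,7,0,0,1,0,0,0,11,0,0,1,0,0,0,15,0,0,1,0,0,0,19,0,0,1,0,0,0,23,0,0,1,0,0,0,27,0,0,1,0,0,0,31,0,0,1,0,0,0,35,0,0,1,0,0,0,39,0,0,1,0,0,0,43,0,0,1,0,0,0,47,0,0,1,0,0,0,51,0,0,1,0,0,0,55,0,0,1,0,0,0,58,0,0,1,0,0,0,61,0,0,1,0,0,0,64,0,0,1,0,0,0,66,0,0,1,0,0,0,67,0,0,1,0,0,0,67,0,0,1])

```text
time: 17.2
tool_pos: [0.5837, -0.1072, 0.0285]
ee_rot: [3.141, 0.005, 1.862]
wrist_force: [1.7, -5.5, -2.0]
width: 0.0008
finger_force: 3.2
```

Run:
```python
from h import *
o=robot.get_obs(); print(o['tool_pos'],o['wrist_force'])
s=snap('wrist'); np.savez('w5.npz',**s); save(s,'w5.png')
```

```text
[ 0.58374785 -0.10721041  0.02850102] [ 1.71442815 -5.46550286 -1.96968284]
```

View pics/w5.png

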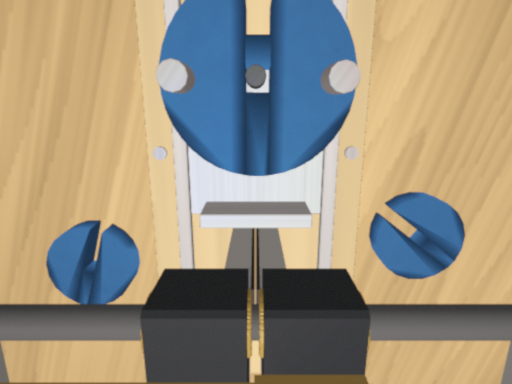

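The disc is straight, with both studs level at row 75, and the notch faces ahead. The pin is still out of view. Continuing slowly.

Emit:
arm_command(targets=[0,0,0,2,0,0,1,0,0,0,4,0,0,1,0,0,0,6,0,0,1,0,0,0,8,0,0,1,0,0,0,10,0,0,1,0,0,0,12,0,0,1,0,0,0,14,0,0,1,0,0,0,16,0,0,1,0,0,0,18,0,0,1,0,0,0,20,0,0,1,0,0,0,21,0,0,1,0,0,0,22,0,0,1])

```text
time: 18.45
tool_pos: [0.5775, -0.0864, 0.0285]
ee_rot: [3.141, 0.006, 1.862]
wrist_force: [2.6, -5.4, -2.8]
width: 0.0006
finger_force: 3.5
```

Run:
```python
from h import *
o=robot.get_obs(); print(o['tool_pos'],o['wrist_force'])
s=snap('top'); np.savez('t5.npz',**s); cv2.imwrite('pics/t5.png',cv2.resize(s['color'][120:220,190:340,::-1],None,fx=5,fy=5,interpolation=cv2.INTER_CUBIC))
s=snap('scene'); cv2.imwrite('pics/s5.png',cv2.resize(s['color'][160:240,190:310,::-1],None,fx=5,fy=5,interpolation=cv2.INTER_CUBIC))
```

```text
[ 0.57751046 -0.0864075   0.02851574] [ 2.55020978 -5.40804047 -2.78460522]
```

View pics/s5.png

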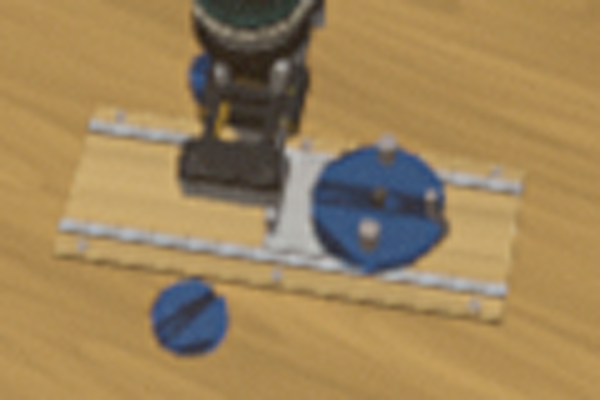

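The pin (431,200) is entering the notch mouth with the disc in line. About 11 mm remain, so I'll creep with small steps and watch the force.

Emit:
arm_command(targets=[0,0,0,1,0,0,1,0,0,0,2,0,0,1,0,0,0,3,0,0,1,0,0,0,4,0,0,1,0,0,0,5,0,0,1,0,0,0,6,0,0,1,0,0,0,6.5,0,0,1,0,0,0,7,0,0,1,0,0,0,7.5,0,0,1,0,0,0,8,0,0,1])

```text
time: 19.55
tool_pos: [0.5752, -0.0788, 0.0285]
ee_rot: [3.141, 0.006, 1.862]
wrist_force: [1.2, -6.3, -2.6]
width: 0.0004
finger_force: 3.5
```

Emit:
arm_command(targets=[0,0,0,0.5,0,0,1,0,0,0,1,0,0,1,0,0,0,1.5,0,0,1,0,0,0,2,0,0,1])

```text
time: 19.95
tool_pos: [0.5746, -0.0768, 0.0285]
ee_rot: [3.141, 0.006, 1.862]
wrist_force: [2.6, -7.2, -2.5]
width: 0.0002
finger_force: 3.5
```

Emit:
arm_command(targets=[0,0,0,0.4,0,0,1,0,0,0,0.8,0,0,1,0,0,0,1.2,0,0,1])

```text
time: 20.25
tool_pos: [0.5743, -0.0757, 0.0285]
ee_rot: [3.141, 0.006, 1.862]
wrist_force: [2.6, -6.5, -3.0]
width: 0.0004
finger_force: 3.5
```

Emit:
arm_command(targets=[0,0,0,0.4,0,0,1,0,0,0,0.8,0,0,1])

```text
time: 20.45
tool_pos: [0.5741, -0.0749, 0.0285]
ee_rot: [3.141, 0.006, 1.862]
wrist_force: [1.7, -6.9, -2.9]
width: 0.0002
finger_force: 3.5
```

Emit:
arm_command(targets=[0,0,0,0.4,0,0,1,0,0,0,0.8,0,0,1])

```text
time: 20.65
tool_pos: [0.5738, -0.0742, 0.0285]
ee_rot: [3.141, 0.006, 1.862]
wrist_force: [2.3, -6.8, -2.4]
width: 0.0003
finger_force: 3.5
```

Emit:
arm_command(targets=[0,0,0,0.4,0,0,1,0,0,0,0.8,0,0,1])

```text
time: 20.85
tool_pos: [0.5736, -0.0734, 0.0285]
ee_rot: [3.141, 0.006, 1.862]
wrist_force: [3.1, -6.7, -3.4]
width: 0.0009
finger_force: 3.5
```

Emit:
arm_command(targets=[0,0,0,0.4,0,0,1,0,0,0,0.8,0,0,1])

```text
time: 21.05
tool_pos: [0.5734, -0.0726, 0.0285]
ee_rot: [3.141, 0.006, 1.862]
wrist_force: [2.0, -7.2, -2.2]
width: 0.0004
finger_force: 3.8
```

Emit:
arm_command(targets=[0,0,0,0.4,0,0,1,0,0,0,0.8,0,0,1])

```text
time: 21.25
tool_pos: [0.5733, -0.0726, 0.0285]
ee_rot: [3.141, 0.007, 1.862]
wrist_force: [2.5, -8.7, -3.1]
width: 0.0001
finger_force: 4.6
```

Emit:
arm_command(targets=[0,0,0,0.3,0,0,1,0,0,0,0.6,0,0,1])

```text
time: 21.45
tool_pos: [0.5733, -0.0725, 0.0285]
ee_rot: [3.141, 0.008, 1.861]
wrist_force: [3.3, -10.0, -4.5]
width: 0.0003
finger_force: 5.1
```

Emit:
arm_command(targets=[0,0,0,0.3,0,0,1,0,0,0,0.6,0,0,1,0,0,0,0.8,0,0,1,0,0,0,0.8,0,0,1])

```text
time: 21.85
tool_pos: [0.5733, -0.0725, 0.0285]
ee_rot: [3.141, 0.01, 1.861]
wrist_force: [2.4, -10.7, -4.9]
width: 0.0003
finger_force: 5.6
```

Emit:
arm_command(targets=[0,0,0,0.3,0,0,1,0,0,0,0.6,0,0,1,0,0,0,0.9,0,0,1,0,0,0,1.1,0,0,1,0,0,0,1.1,0,0,1])

```text
time: 22.35
tool_pos: [0.5733, -0.0724, 0.0286]
ee_rot: [3.141, 0.012, 1.861]
wrist_force: [3.8, -13.0, -5.7]
width: 0.0004
finger_force: 6.7
```

Emit:
arm_command(targets=[0,0,0,0.3,0,0,1,0,0,0,0.6,0,0,1,0,0,0,0.6,0,0,1,0,0,0,0.6,0,0,1,0,0,0,0.6,0,0,1,0,0,0,0.6,0,0,1,0,0,0,0.6,0,0,1,0,0,0,0.6,0,0,1])

```text
time: 23.15
tool_pos: [0.5733, -0.0724, 0.0286]
ee_rot: [3.14, 0.013, 1.861]
wrist_force: [4.2, -13.6, -5.6]
width: 0.0006
finger_force: 7.3
```

Run:
```python
from h import *
u=np.array([-.287,.958,0]);f=[]
for i in range(8):
    snap('top'); o=robot.get_obs(); f.append((-(o['wrist_force']@u),o['finger_force']))
print(np.round(f,1).tolist(),o['time'],o['wrist_force'])
```

```text
[[14.6, 7.3], [14.4, 7.3], [14.7, 7.3], [14.8, 7.3], [15.2, 7.3], [14.6, 7.3], [15.5, 7.3], [15.4, 7.3]] 23.55 [  4.63897869 -14.68604179  -4.82404362]
```

The total push is 14.8 N, less about 7.3 N of sliding friction, so about 7.5 N on the pin, held for more than a second. Backing off now.

Emit:
arm_command(targets=[0,0,0,-1,0,0,1,0,0,0,-3,0,0,1,0,0,0,-6,0,0,1,0,0,0,-12,0,0,1,0,0,0,-25,0,0,1,0,0,0,-30,0,0,1,0,0,0,-30,0,-40,1,0,0,0,-30,0,-90,1,0,0,0,-30,0,-140,1,0,0,0,-30,0,-180,1,0,0,0,-30,0,-220,1,0,0,0,-30,0,-220,1,0,0,0,-30,0,-220,1])

```text
time: 24.85
tool_pos: [0.5806, -0.095, 0.2498]
ee_rot: [3.139, 0.001, 1.862]
wrist_force: [0.1, -0.3, -0.4]
width: 0.0006
finger_force: 0.0
```

Run:
```python
from h import *
s=snap('wrist'); np.savez('w6.npz',**s); cv2.imwrite('pics/w6.png',cv2.resize(s['color'][0:200,150:400,::-1],None,fx=3,fy=3,interpolation=cv2.INTER_CUBIC))
```

```text
(no output)
```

View pics/w6.png

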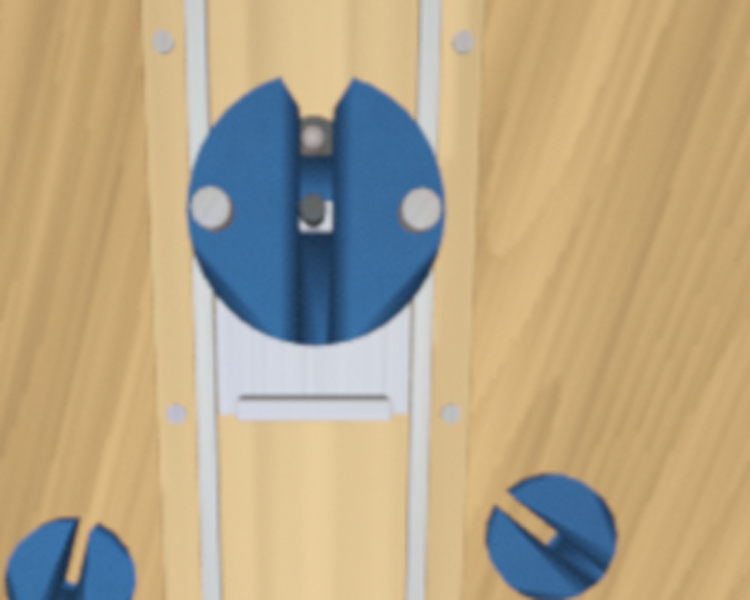

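The pin (315,138) sits at the notch bottom, about 24 mm ahead of the disc's centre, with the studs level at row 208. The disc is home and in line.

```bash
python3 -c "
from bench import robot
print(robot.close_job())"
```

```text
the job is handed in; nothing more can be done
None
```

The disc is home on its pin and in line with the slide: its notch was squared to the pin first, then pressed with about 7.5 N (measured push less sliding friction) for over a second, and the job was handed in at about 25 s.

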